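# Reset the sampler unit with the orange stylus

## Robot

A 6-joint arm with a two-finger parallel gripper is mounted at the origin on the work surface. World frame = base frame: x ahead of the robot, y to its left, z up, the work surface at z = 0. Lengths are in m, angles in rad, forces in N, time in s.
With the tool pointing down it reaches from about 0.275 to 0.875 m from the base axis. Payload 12.5 kg.
Tool frame: the origin (TCP) lies at the very end of the fingers, on their centre line; the grasp point (between the pads) lies 19 mm behind it; z points along the fingers, y is the line along which they close (so a half turn about z gives the same grasp; the last joint's range is limited). The gripper opens to 85 mm and grips with 20 to 120 N. Pads are 22 mm wide; open, the fingers measure 114 mm over their backs; the gripper's body (76 mm by 85 mm) begins 54 mm behind the grasp point. The pads swing forward as they close: fully open they stand 13 mm farther back than shut.
Start: joints at [1.04, 0.351, 1.652, -0, 1.139, -0.085], TCP at [0.237, 0.496, 0.231] pointing down, gripper open.
Joint ranges: [-2.75, 2.75], [-0.79, 2.1], [0.01, 2.65], [-1.57, 4.71], [0.07, 3.14], [-2.87, 2.87]. Speed limits (rad/s): [2.22, 2.22, 2.79, 3.14, 3.14, 3.14].

## Interface

Orientations are given as a 3x3 rotation matrix whose columns are the frame's x, y, z axes.
In Python, from bench import manip gives the robot as it stands. Calls block until the motion is done:
- manip.move_ptp(position, orientation): joint-space move of the TCP to a pose.
- manip.move_l(position, attitude=None, max_speed=0.15): straight line of the TCP; attitude=None keeps the orientation; max_speed is the mean speed in m/s.
- manip.move_j(angles): joint-space move.
- manip.set_gripper(opening, effort=None): opening from 0.0 (shut) to 1.0 (fully open); effort is the grip in N (None keeps the last); returns when the fingers have stopped.
- manip.dwell(seconds).
- manip.inverse_kinematics(position, orientation): joint angles nearest the present ones, or None.
- manip.grab_frame(name): name is "scene" or "top" or "wrist"; returns (picture, depth): 400x640x3 uint8, red, green, blue; 400x640 float32, m along the optical axis (not along the pixel's ray), 0 where there is no reading.
- manip.get_calibration(name): a dict with "camera_matrix" (3x3 intrinsics, pixels), "k1" (the pictures are not rectified: a ray, as slopes to the right and down, at radius r is drawn at 1 + k1 r^2 times it, then the intrinsics apply), "R" (3x3) and "t" (3): a world point X has camera coordinates R X + t. Camera axes: x right, y down, z forward; pixel columns grow to the right and rows downward; lengths in m; the calibration is good to about 2 mm. A picture is of the moment at which its call begins: read the wrist's pose just before it. get_calibration takes no time and is no camera call; for the wrist camera it gives the pose at the moment of the call.
A pose or a line that the arm cannot do raises manip.Unreachable and nothing moves.
- manip.sign_off(): hands the job in; it is judged then, once.
Trained networks look in the newest picture that a camera, given by its name, has taken for a name from the list of things; names that differ only in an ending like _2 or _b are one class to them, and where a whole thing is asked for, a point or a joint stands for the part that bears it (a point fixed in the world has none). Each returns a list of dicts, best first, with "confidence" (0 to 1); they miss things now and then, are a little off and sometimes report something else, mostly with a low value. They report only what shows in the picture. A call takes as long as a camera call. They do not tell look-alikes from the thing itself.
- manip.look_for(camera, name): "at" ([x, y, z] in m, in world coordinates, good to about 4 mm: the middle of the surface that is visible of it).
Readings, each from a call of its own:
- manip.current_time(): time.
- manip.current_qpos(): joint angles.
- manip.current_joint_vel(): joint speeds.
- manip.current_joint_torque(): joint torques, N m.
- manip.current_ee_pos(): TCP position.
- manip.current_tcp_rot(): TCP orientation.
- manip.current_force(): force on the tool from outside, world axes, zero at the start.
- manip.current_ft_torque(): the same for the moment, N m.
- manip.current_grip_width(): opening from 0.0 (shut) to 1.0 (fully open).
- manip.current_grip_force(): force on a finger pad.
Only numpy, scipy, OpenCV 4.12 (cv2) and the standard library are available. Lean on these libraries where they do the work, as an engineer would, in place of code of your own. Each camera call takes 0.05 s, during which the arm holds its last target. There are 200 camera calls.

## Task

The blood sampler unit needs a long reset. First slide the small shutter on its top fully open to uncover the red-ringed well; then take the orange stylus from the stand, reach it straight down the red-ringed well and push the recessed red button all the way down, and finish while still gripping the stylus and holding the button down. Do not press the blue button, and leave the other two probes, the bottle and the jar where they are.

Things in the scene. Friction and masses are not known exactly. Their poses are not given: they have to be found in the camera images.
- sampler: Low white instrument box, fixed, 200 (its x) x 240 (its y) x 80 mm high. Origin: centre of its underside on the worktop; z up. Its flat deck, 80 mm above the origin, has two round wells of 15 mm bore: the reset well with a flat red ring round its mouth and the drain well with a flat blue ring, 65 mm apart along the box's y. A shutter on the deck hides the red one at first.
- reset_port (a point): Centre of the mouth of the red-ringed reset well, level with the deck (80 mm above the worktop), at x -30, y -20 mm in the sampler's frame. The well goes straight down; the top of the red button lies 28 mm below this point when not pressed.
- drain_port (a point): Centre of the mouth of the blue-ringed drain well, x -30, y -85 mm in the sampler's frame; a like button, blue, lies in it 28 mm down. Not to be pressed.
- reset_button (a joint): Travel of the red button (12 mm wide) straight down in its well, in m: 0 up, 0.006 fully down. Sprung: starts to move at 1 N, fully down at 4 N, comes back up when let go.
- drain_button (a joint): Travel of the blue button, same as the red one: 0 up, 0.006 fully down.
- shutter (a joint): Opening of the shutter in m: 0 shut over the red well, 0.06 fully open. It starts between 0 and 0.012. It slides along the sampler's +y, away from the blue well, against about 1.5 N of friction, and stays where it is left.
- shutter_grip (a point): Centre of the top of the shutter's black upright tab, 110 mm above the worktop; moves with the shutter. The tab is 28 mm long along the sampler's x, 12 mm thick along its y, and rises 26 mm from the grey shutter plate (40 x 44 mm, 4 mm thick, lying 0.5 mm above the deck).
- stand: Fixed plastic stand of three probes, 90 x 210 mm foot, 85 mm high to the top of its white 70 x 210 mm top plate. Origin: centre of its underside; z up. Three 10 mm holes in the top plate, 60 mm apart in a row along its y (at y -60, 0, 60 mm). Each probe hangs upright in a hole by the shoulder of its handle; which is where varies.
- stylus: Stylus with an orange handle, 135 mm long, about 50 g, upright in the stand. Origin: the end of its steel tip, z along it towards the handle. Steel shaft 7 mm in diameter and 65 mm long, then a round orange handle 18 mm in diameter and 70 mm long (65 to 135 mm from the tip). Pulls straight up out of the stand.
- stylus_tip (a point): The end of the stylus's steel tip.
- stylus_grip (a point): Centre of the stylus's orange handle, 100 mm from the tip, on its axis.
- blue_probe: A probe of the same shape as the stylus, with a blue handle, upright in the stand; origin at its tip. To be left.
- green_probe: A probe of the same shape as the stylus, with a green handle, upright in the stand; origin at its tip. To be left.
- reagent: Amber reagent bottle, 60 mm in diameter, 120 mm high, loose; origin at the centre of its underside. To be left.
- specimen_jar: Clear specimen jar with a red lid, 50 mm in diameter, 60 mm high, loose; origin at the centre of its underside. To be left.
Mind the look-alikes: they are no part of the job. Of the things that look like the specimen_jar, the larger one is meant. Of the things that look like the stylus, the larger one is meant.

How it is judged:
By the outcome, as a careful person would: the job done as asked, in the order asked, and still so for the second after the job is handed in, while the arm keeps its last pose, push and grip.
It also fails if it takes over 61 s, if anything falls off the work surface, if the arm or the gripper's body presses on something with over 40 N, if the wrist force passes 120 N, or if a joint passes its speed limit or range.

## Working session

There is one attempt and no reset: what is moved stays moved. The work goes in short steps, each a Python script; the robot and the scene stay as the last script left them, time stands still between calls to the robot, and variables do not carry over. Pictures are saved under pics/ and viewed, at most 10 in all, crops included, and the job is handed in when it is done.

```bash
mkdir -p pics; ls; python3 - <<'E'
from bench import manip
import cv2,numpy as np
for c in("scene","top"):
    im,d=manip.grab_frame(c); cv2.imwrite(f"pics/{c}0.png",im[:,:,::-1]); np.savez(f"{c}0.npz",im=im,d=d)
    for n in("sampler","shutter_grip","stand","stylus","blue_probe","green_probe","reagent","specimen_jar"):
        print(c,n,[(np.round(r["at"],3).tolist(),round(r["confidence"],2)) for r in manip.look_for(c,n)][:3])
    k=manip.get_calibration(c); print(k)
print(manip.current_time())
E
```

```text
pics
scene sampler [([0.571, 0.107, 0.077], 0.78)]
scene shutter_grip [([0.514, 0.136, 0.09], 0.58)]
scene stand [([0.507, -0.205, 0.039], 0.63), ([0.484, -0.25, 0.123], 0.32)]
scene stylus [([0.514, -0.04, 0.07], 0.67), ([0.522, -0.137, 0.127], 0.65)]
scene blue_probe [([0.508, -0.198, 0.131], 0.52)]
scene green_probe [([0.484, -0.252, 0.125], 0.89)]
scene reagent [([0.793, 0.038, 0.071], 0.61)]
scene specimen_jar [([0.656, -0.194, 0.04], 0.82)]
{'camera_matrix': array([[386.60093554,   0.        , 321.91601781],
       [  0.        , 386.60093554, 200.70975841],
       [  0.        ,   0.        ,   1.        ]]), 'k1': -0.08540182128323598, 'R': array([[ 7.40709508e-01,  6.71825145e-01, -6.31867177e-04],
       [ 4.58757664e-01, -5.06482199e-01, -7.30080261e-01],
       [-4.90806307e-01,  5.40487517e-01, -6.83361115e-01]]), 't': array([-0.44394872, -0.24615288,  1.17332941])}
top sampler [([0.536, 0.155, 0.078], 0.59)]
top shutter_grip [([0.509, 0.139, 0.084], 0.59)]
top stand []
top stylus [([0.515, -0.134, 0.156], 0.61)]
top blue_probe [([0.51, 0.137, 0.082], 0.56), ([0.494, -0.189, 0.152], 0.49)]
top green_probe [([0.474, -0.242, 0.15], 0.46)]
top reagent [([0.768, 0.058, 0.081], 0.83)]
top specimen_jar [([0.638, -0.188, 0.042], 0.69), ([0.512, -0.132, 0.154], 0.19)]
{'camera_matrix': array([[501.7903781 ,   0.        , 313.73900708],
       [  0.        , 501.7903781 , 209.16069393],
       [  0.        ,   0.        ,   1.        ]]), 'k1': 0.050614417209382735, 'R': array([[-8.32196524e-03, -9.99965252e-01, -4.90595395e-04],
       [-9.83343162e-01,  8.27271265e-03, -1.81570341e-01],
       [ 1.81568090e-01, -1.02859844e-03, -9.83377837e-01]]), 't': array([-0.03980387,  0.64303459,  1.18427392])}
0.9
```

View pics/scene0.png

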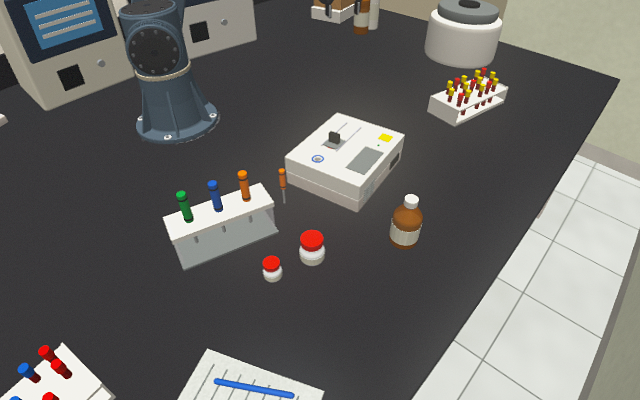

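View pics/top0.png

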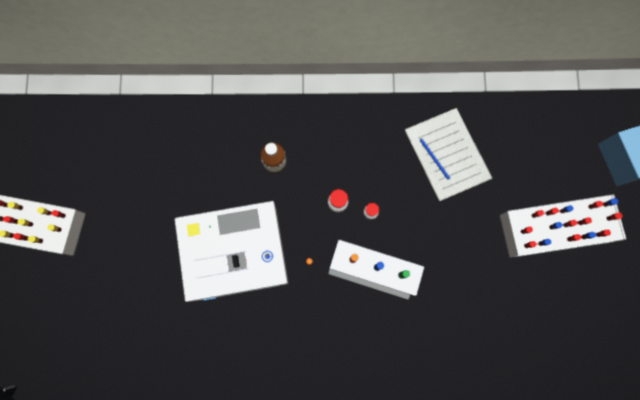

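The scene view shows four orange/stylus-like items. The stylus proper is in the stand at scene (244,185), top (354,258). A smaller orange look-alike stands free at scene (282,185), top (309,261). Blue and green probes are at scene (215,195) and (184,205). I choose the larger one in the stand. The sampler is at top (231,251), with its blue ring at (267,256) and black tab at (236,261). The bottle is at top (273,157), the large jar at (338,200) and the small jar at (371,210).

```bash
cat > h.py <<'E'
from bench import manip
import numpy as np, cv2
def ray(k,uv):
    K=k["camera_matrix"]; d=np.array([k["k1"],0,0,0.])
    p=cv2.undistortPoints(np.float64(uv).reshape(-1,1,2),K,d).reshape(-1,2)
    return np.c_[p,np.ones(len(p))]
def plane(k,uv,z):
    r=ray(k,uv)@k["R"]; o=-k["R"].T@k["t"]
    return o+r*((z-o[2])/r[:,2])[:,None]
def cloud(k,d):
    v,u=np.mgrid[:400,:640]; uv=np.c_[u.ravel(),v.ravel()]
    P=(ray(k,uv)*d.reshape(-1,1)-k["t"])@k["R"]; P[d.ravel()<=0]=np.nan
    return P.reshape(400,640,3)
def down(yaw): # tool y axis at angle yaw, z down
    y=np.array([np.cos(yaw),np.sin(yaw),0]); z=np.array([0,0,-1.]); return np.c_[np.cross(y,z),y,z]
def spots(im,P,lo,hi,box,zr):
    hsv=cv2.cvtColor(im,cv2.COLOR_RGB2HSV); m=cv2.inRange(hsv,lo,hi)>0
    return m&(P[...,0]>box[0])&(P[...,0]<box[1])&(P[...,1]>box[2])&(P[...,1]<box[3])&(P[...,2]>zr[0])&(P[...,2]<zr[1])
E
python3 - <<'E'
from h import *
for c in("top","scene"):
    k=manip.get_calibration(c); f=np.load(c+"0.npz"); im,d=f["im"],f["d"]; P=cloud(k,d)
    def rect(box,zr,name,z):
        m=spots(im,P,(0,0,0),(180,255,255),box,zr); n,l,s,_=cv2.connectedComponentsWithStats(m.astype(np.uint8)); 
        m=l==1+np.argmax(s[1:,4]); v,u=np.nonzero(m); X=plane(k,np.c_[u,v],z)
        r=cv2.minAreaRect(np.float32(X[:,:2]*1000)); print(c,name,np.round(r[0],1),np.round(r[1],1),round(r[2],2),"z",np.nanmedian(P[m][:,2]).round(4))
    rect((.4,.75,-.03,.3),(.07,.09),"deck",.08)
    rect((.4,.6,-.32,-.07),(.077,.093),"stand",.085)
    for nm,lo,hi,box,zr,z in [("bluering",(100,80,60),(130,255,255),(.4,.7,0,.12),(.07,.09),.08),("tab",(0,0,0),(180,255,60),(.4,.7,.05,.3),(.1,.12),.11),
       ("orange",(5,120,80),(18,255,255),(.4,.6,-.2,-.09),(.145,.17),.155),("blue",(100,80,60),(130,255,255),(.4,.6,-.25,-.15),(.145,.17),.155),("green",(45,80,40),(90,255,255),(.4,.6,-.32,-.2),(.145,.17),.155),("small",(5,120,80),(18,255,255),(.4,.6,-.09,.0),(.02,.17),.1)]:
        m=spots(im,P,lo,hi,box,zr); v,u=np.nonzero(m)
        if len(u): 
            X=plane(k,np.c_[u,v],z)*1000; print(c,nm,len(u),X.mean(0).round(1),"zmed,max",np.median(P[m][:,2]).round(4),P[m][:,2].max().round(4))
E
```

```text
top deck [540.8 156.2] [200.  239.2] 9.55 z 0.08
top stand [ 496.1 -192.6] [211.3  70.8] 72.07 z 0.0849
top bluering 31 [525.7  66.8  80. ] zmed,max 0.081 0.0854
top tab 50 [512.2 138.6 110. ] zmed,max 0.1096 0.1162
top orange 40 [ 514.3 -134.1  155. ] zmed,max 0.1545 0.1612
top blue 52 [ 496.3 -191.   155. ] zmed,max 0.1549 0.1599
top green 48 [ 477.5 -246.9  155. ] zmed,max 0.1545 0.1593
top small 31 [510.1 -32.4 100. ] zmed,max 0.0975 0.1042
scene deck [541.4 149.6] [206.8 248.8] 9.45 z 0.0802
scene stand [ 499.6 -193.8] [210.8  80.1] 71.64 z 0.0848
scene bluering 35 [524.6  67.4  80. ] zmed,max 0.0811 0.0832
scene tab 3 [522.7 133.1 110. ] zmed,max 0.1026 0.1058
scene orange 77 [ 519.3 -139.4  155. ] zmed,max 0.1544 0.1569
scene blue 84 [ 500.4 -195.9  155. ] zmed,max 0.1541 0.1567
scene green 90 [ 482.6 -252.4  155. ] zmed,max 0.154 0.1574
scene small 108 [532.1 -52.5 100. ] zmed,max 0.0787 0.1003
```

```bash
python3 - <<'E'
from h import *
yaw=np.radians(9.5); s=np.array([-np.sin(yaw),np.cos(yaw)])
tab=np.array([.5125,.1387])
best=None
for a in (yaw+np.pi/2,yaw-np.pi/2):
    q=manip.inverse_kinematics([*tab,.2],down(a)); print(a,q)
a=min((yaw+np.pi/2,yaw-np.pi/2),key=lambda a:abs(manip.inverse_kinematics([*tab,.2],down(a))[5]))
manip.move_ptp([*tab,.22],down(a))
k=manip.get_calibration("wrist"); im,d=manip.grab_frame("wrist"); cv2.imwrite("pics/w1.png",im[:,:,::-1]); np.savez("w1.npz",im=im,d=d,**k)
P=cloud(k,d); m=spots(im,P,(0,0,0),(180,255,70),(.4,.6,.08,.2),(.1,.118)); v,u=np.nonzero(m); X=plane(k,np.c_[u,v],.11)*1000
print(len(u),X.mean(0),cv2.minAreaRect(np.float32(X[:,:2])))
f=np.load("scene0.npz")["im"]; cv2.imwrite("pics/crop.png",cv2.resize(f[150:240,150:310,::-1],None,fx=4,fy=4))
print(manip.current_time(),manip.current_force())
E
```

```text
1.7366026057343578 [ 1.76609409e-01  3.52063879e-01  1.73416972e+00 -4.44089210e-16
  1.05535906e+00 -1.55999320e+00]
-1.4049900478554354 [ 1.76609409e-01  3.52063879e-01  1.73416972e+00 -4.44089210e-16
  1.05535906e+00  1.58159946e+00]
411 [509.68578322 139.17644927 110.        ] ((509.8880920410156, 139.20623779296875), (28.15604019165039, 10.172109603881836), 9.515316009521484)
2.6083 [-0.22095689  0.49917838 -0.25028255]
```

View pics/w1.png

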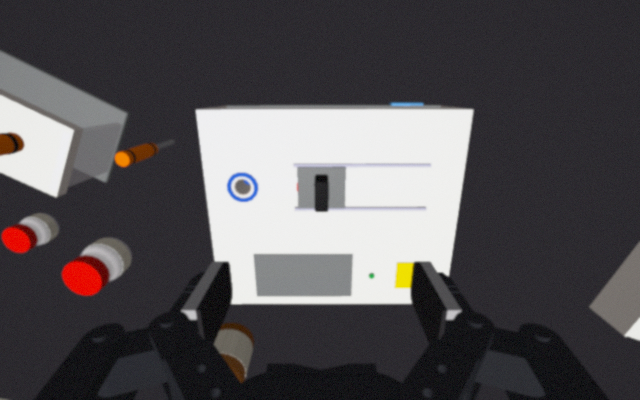

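View pics/crop.png

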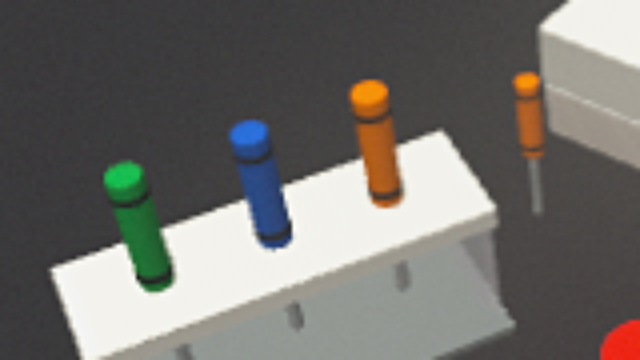

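The wrist view shows the tab at (321,193) on the grey plate, with the red ring just peeking out at (298,187) and the blue well at (242,187). The crop confirms the larger orange stylus in the stand at (375,145), with the small free-standing look-alike at (528,120).

```bash
python3 - <<'E'
from h import *
yaw=np.radians(9.5); s=np.array([-np.sin(yaw),np.cos(yaw),0])
p=np.array([.511,.139,.093])
manip.set_gripper(0.55,effort=30)
manip.move_l(p,max_speed=.15)
manip.set_gripper(0.0,effort=30)
f0=manip.current_force(); print(manip.current_grip_width(),manip.current_grip_force(),f0)
manip.move_l(p+s*.048,max_speed=.06)
for i in range(14):
    x=.049+.001*i
    manip.move_l(p+s*x,max_speed=.05)
    f=manip.current_force()-f0; print(round(x,3),round(f@s,2))
    if f@s<-7: break
print(manip.current_ee_pos(),manip.current_time())
manip.set_gripper(0.55)
manip.move_l(p+s*x+[0,0,.12],max_speed=.2)
m=p+s*.02+[0,0,.12]
k=manip.get_calibration("wrist"); im,d=manip.grab_frame("wrist"); cv2.imwrite("pics/w2.png",im[:,:,::-1]); np.savez("w2.npz",im=im,d=d,**k)
print(manip.current_time())
P=cloud(k,d); 
hsv=cv2.cvtColor(im,cv2.COLOR_RGB2HSV)
for nm,ms in(("red",cv2.inRange(hsv,(0,120,80),(8,255,255))|cv2.inRange(hsv,(172,120,80),(180,255,255))),("blue",cv2.inRange(hsv,(100,100,60),(130,255,255)))):
    q=(ms>0)&(abs(P[...,2]-.08)<.008)&(P[...,0]>.47)&(P[...,0]<.58)&(P[...,1]>.03)&(P[...,1]<.2); v,u=np.nonzero(q)
    if len(u)>5:
        X=plane(k,np.c_[u,v],.08)*1000; print(nm,len(u),cv2.minEnclosingCircle(np.float32(X[:,:2])))
E
```

```text
0.13229636727530195 31.681557297706604 [-1.29337429 -0.04977175  6.17507578]
0.049 -0.55
0.05 -0.4
0.051 -0.9
0.052 -3.75
0.053 -11.16
[0.50267439 0.19013105 0.09364024] 6.6833
7.9167
red 265 ((513.7852783203125, 131.2840118408203), 13.904679298400879)
blue 284 ((524.6030883789062, 67.34957122802734), 14.192157745361328)
```

View pics/w2.png

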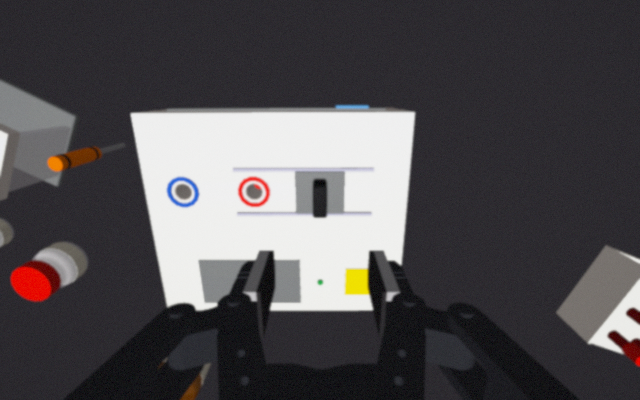

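The shutter hit its end stop. The picture shows the red well fully uncovered at (254,192) and the tab at (320,198), and the well position matches the box-frame estimate within 1 mm.

```bash
python3 - <<'E'
from h import *
g=np.array([.5144,-.1348])
a=min((np.radians(-18),np.radians(162)),key=lambda a:abs((q:=manip.inverse_kinematics([*g,.27],down(a)))[5]-manip.current_qpos()[5]))
manip.move_ptp([*g,.27],down(a))
k=manip.get_calibration("wrist"); im,d=manip.grab_frame("wrist"); cv2.imwrite("pics/w3.png",im[:,:,::-1])
P=cloud(k,d); m=spots(im,P,(5,120,80),(18,255,255),(.46,.56,-.18,-.1),(.148,.165)); v,u=np.nonzero(m); X=plane(k,np.c_[u,v],.155)*1000
print(a,len(u),cv2.minEnclosingCircle(np.float32(X[:,:2])),np.median(P[m],0),manip.current_qpos(),manip.current_time())
E
```

```text
Traceback (most recent call last):
TypeError: 'NoneType' object is not subscriptable
```

```bash
python3 - <<'E'
from h import *
g=np.array([.5144,-.1348])
c=[(abs(q[5]),a) for a in np.radians([-18,162]) if (q:=manip.inverse_kinematics([*g,.27],down(a))) is not None]
print(c); a=min(c)[1]
manip.move_ptp([*g,.27],down(a))
k=manip.get_calibration("wrist"); im,d=manip.grab_frame("wrist"); cv2.imwrite("pics/w3.png",im[:,:,::-1])
P=cloud(k,d); m=spots(im,P,(5,120,80),(18,255,255),(.46,.56,-.18,-.1),(.148,.165)); v,u=np.nonzero(m); X=plane(k,np.c_[u,v],.155)*1000
print(a,len(u),cv2.minEnclosingCircle(np.float32(X[:,:2])),np.median(P[m],0),manip.current_qpos(),manip.current_time())
E
```

```text
[(np.float64(0.029686508158776714), np.float64(-0.3141592653589793))]
-0.3141592653589793 193 ((515.3516235351562, -134.22059631347656), 9.00040340423584) [ 0.51369139 -0.13436487  0.15362373] [-3.42451725e-01  2.79697294e-01  1.65187991e+00  1.69564374e-04
  1.21083763e+00 -3.07906992e-02] 9.2583
```

View pics/w3.png

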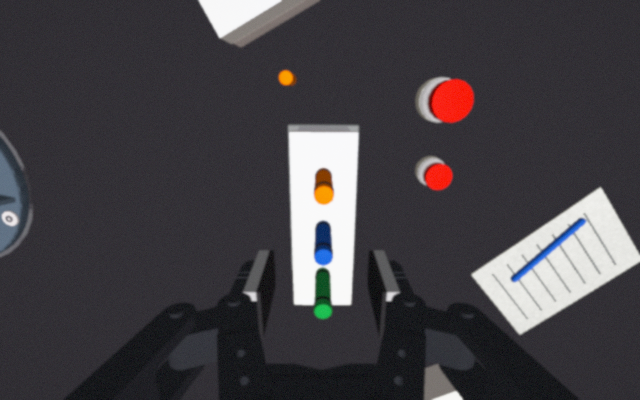

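The wrist view looks along the row, with orange at (323,194), blue at (323,256) and green at (323,311). The orange cap radius comes out at exactly 9 mm, so the gripper is lined up to grasp across the row.

```bash
python3 - <<'E'
from h import *
g=np.array([.5148,-.1345])
manip.move_l([*g,.25]); manip.move_l([*g,.106],max_speed=.12)
manip.set_gripper(0.0,effort=60)
print(manip.current_grip_width(),manip.current_grip_force(),manip.current_force())
manip.move_l([*g,.246],max_speed=.1)
print(manip.current_grip_width(),manip.current_force())
R=manip.current_tcp_rot()
r=np.array([.5141,.1314])
manip.move_l([*r,.246],R,max_speed=.2)   # tip nominally at .16
manip.move_l([*r,.183],max_speed=.1)   # tip ~ .097
manip.dwell(.3)
for c in("wrist","scene","top"):
    k=manip.get_calibration(c); im,d=manip.grab_frame(c); np.savez(c+"4.npz",im=im,d=d,**k); cv2.imwrite(f"pics/{c}4.png",im[:,:,::-1])
    P=cloud(k,d); m=spots(im,P,(5,120,60),(18,255,255),(.46,.56,.08,.18),(.13,.26))
    if m.any(): v,u=np.nonzero(m); print(c,m.sum(),np.median(P[m],0),P[m][:,2].min(),P[m][:,2].max())
    print(c,manip.look_for(c,"stylus_tip")[:2])
im=np.load("scene4.npz")["im"][70:220,260:420,::-1]; w=np.load("wrist4.npz")["im"][:,:,::-1]
a=cv2.resize(im,None,fx=2.5,fy=2.5,interpolation=cv2.INTER_CUBIC); cv2.imwrite("pics/c4.png",np.hstack([a,cv2.resize(w[100:400,140:460],(400,375))]))
print(manip.current_ee_pos(),manip.current_force(),manip.current_time())
E
```

```text
0.19385294158488978 58.36094856262207 [-0.63782617 -0.40696069  4.03852226]
0.19493297813280003 [-0.27487847 -0.20210143 -0.65759553]
wrist 3997 [0.51461492 0.13654155 0.22200598] 0.1621370109776742 0.23259398709092488
wrist [{'at': [0.5138, 0.1403, 0.2212], 'confidence': 0.62}]
scene 110 [0.51306415 0.12129824 0.19249058] 0.16298230768648053 0.24148833103487455
scene [{'at': [0.5154, -0.0359, 0.0706], 'confidence': 0.64}, {'at': [0.5164, 0.124, 0.1698], 'confidence': 0.47}]
top [{'at': [0.5543, 0.0764, 0.0792], 'confidence': 0.47}]
[0.51409535 0.13138984 0.183001  ] [-0.88277097  0.35063906 -0.74295257] 15.6833
```

View pics/c4.png

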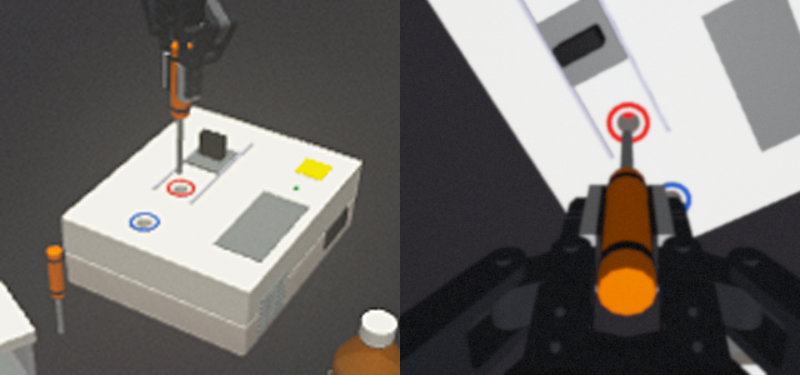

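The scene crop (left) shows the shaft directly above the red ring at (180,188), and the wrist crop (right) shows it pointing into the red well at (628,122). I'll descend with force monitoring.

```bash
python3 - <<'E'
from h import *
r=np.array([.5141,.1314]); f0=manip.current_force(); z=.183
def go(z,v):
    manip.move_l([*r,z],max_speed=v); f=manip.current_force()-f0; print(round(z,4),f.round(2)); return f
ok=True
for z in (.171,.169,.167,.165,.163,.160,.155,.150,.145,.141):
    if np.linalg.norm(go(z,.04))>2.5: ok=False; break
while ok and z>.124:
    z-=.001
    if go(z,.03)[2]>9: break
print(ok,manip.current_ee_pos(),manip.current_grip_width(),manip.current_grip_force(),manip.current_time())
E
```

```text
0.171 [ 0.62 -0.59  0.7 ]
0.169 [ 0.88  0.08 -0.43]
0.167 [ 1.16 -0.32  0.2 ]
0.165 [ 1.48 -0.5  -0.27]
0.163 [1.58 0.11 0.49]
0.16 [ 0.89 -1.28  0.67]
0.155 [1.3  0.39 0.25]
0.15 [-0.07 -0.7  -0.44]
0.145 [ 0.74  0.37 -0.21]
0.141 [-0.32 -0.45  0.47]
0.14 [ 2.02 -0.25  0.67]
0.139 [ 0.46 -0.61  0.09]
0.138 [ 1.43 -0.23  1.78]
0.137 [ 1.84 -0.33  2.  ]
0.136 [ 1.23 -0.76  1.62]
0.135 [ 1.09 -0.47  2.03]
0.134 [ 1.91 -0.84  3.15]
0.133 [ 1.52 -1.33  5.1 ]
0.132 [ 0.8  -0.48  5.54]
0.131 [ 0.15 -0.97 14.29]
True [0.51448684 0.13154068 0.13186862] 0.19435635468886034 59.781805872917175 20.9583
```

```bash
python3 - <<'E'
from h import *
manip.dwell(1.0); print(manip.current_force(),manip.current_ee_pos(),manip.current_grip_width())
im,d=manip.grab_frame("scene"); cv2.imwrite("pics/s5.png",cv2.resize(im[60:300,160:460,::-1],None,fx=2,fy=2))
E
```

```text
[-1.78593597 -0.55797364 12.98074773] [0.51445573 0.13152391 0.13187339] 0.19496050220901356
```

View pics/s5.png

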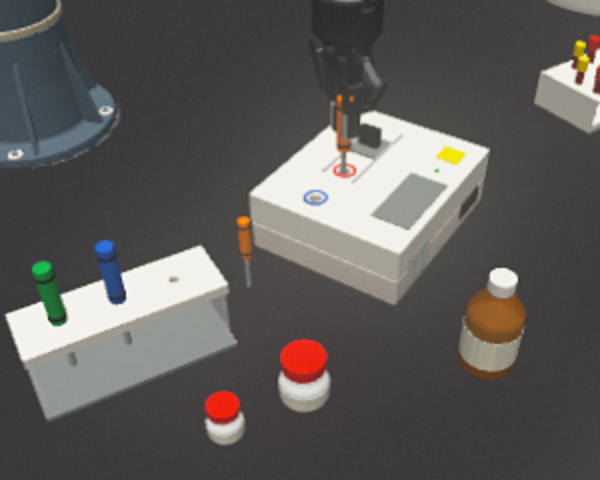

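The stylus is down the red well at (344,170). The shutter is open, everything else is undisturbed, and the push is steady at about 13 N.

```bash
python3 -c "
from bench import manip
print(manip.sign_off())"
```

```text
the job is handed in; nothing more can be done
None
```

I slid the shutter to its end stop and pushed the red button to the bottom of its travel with the orange stylus. The job is handed in with the arm still gripping the stylus and holding the button down at about 13 N, at roughly 22 s of the 61 s allowed, and the blue button, other probes, bottle and jar were left alone.

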